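# Carry the paraffin blocks to the cold plate

### The arm

A 6-joint arm with a two-finger parallel gripper is mounted at the origin on a cart in front of the work surface, level with it; the furniture and walls round the work are solid. World frame = base frame: x ahead of the robot, y to its left, z up, the work surface at z = 0. Lengths are in m, angles in rad, forces in N, time in s.
With the tool pointing down it reaches from about 0.35 to 0.975 m from the base axis. Payload 4.9 kg.
Tool frame: the origin (TCP) lies at the very end of the fingers, on their centre line; the grasp point (between the pads) lies 19 mm behind it; z points along the fingers, y is the line along which they close (so a half turn about z gives the same grasp; the last joint's range is limited). The gripper opens to 85 mm and grips with 20 to 120 N. Pads are 22 mm wide; open, the fingers measure 114 mm over their backs; the gripper's body (76 mm by 85 mm) begins 54 mm behind the grasp point. The pads swing forward as they close: fully open they stand 13 mm farther back than shut.
Start: joints at [1.049, 0.053, 1.613, -0, 1.476, -0.119], TCP at [0.245, 0.575, 0.231] pointing down, gripper open.
Joint ranges: [-3.01, 3.01], [-1.01, 2.22], [0.06, 2.58], [-1.02, 4.17], [0.09, 2.62], [-3.14, 3.14]. Speed limits (rad/s): [2.57, 2.57, 3.14, 3.14, 3.14, 3.14].

### API

Orientations are given as a unit quaternion [w, x, y, z].
In Python, from plant import manip, vision, order gives the robot as it stands.
- The arm moves only by the tool play_rows, never from a script. Its argument "steps" is a list that holds one entry, the list of rows, each a list of 6 numbers: the shift along the tool's x, y, z in mm, then the turn, a rotation vector about the tool's x, y, z in degrees. A call has 1 to 12 rows; each row is the pose to reach, as a shift and turn from the pose commanded when the call began, along the tool's axes at that moment; what a row does not reach only later rows make up. A row lasts 1/12 s, in which the tool goes at most 41.7 mm and 7.16 degrees, less where a joint would pass 70% of its speed; a pose out of reach is approached as far as the arm can. A call with a gripper value outside its range is refused whole. "claw" is the gripper's target within -1 to 1 (fully open at 1, half-way at 0, shut at -1), set as the call begins (left out, the last holds). The fingers move at their own pace and stop on an object; the grip force is fixed at half the most. Time passes only in rows, so rows that repeat a pose let the fingers close. It gives the time, the measured TCP pose, the force, the opening and the grip force at its end, in the units of the state.
- manip.state(): the state, without advancing time (a new reading comes with each control period).
- vision.grab_frame(name): name is "side" or "top" or "wrist"; returns (picture, depth): 384x512x3 uint8, blue, green, red; 384x512 float32, m along the optical axis (not along the pixel's ray), 0 where there is no reading.
- vision.camera_info(name): a dict with "K" (3x3 intrinsics, pixels), "k1" (the pictures are not rectified: a ray, as slopes to the right and down, at radius r is drawn at 1 + k1 r^2 times it, then the intrinsics apply), "eye" and "orientation" of the camera in the world; the wrist camera has in their place "T_tool_cam" (4x4, takes a point from camera to tool coordinates, whose origin is the TCP and whose axes are the flange's). Camera axes: x right, y down, z forward; pixel columns grow to the right and rows downward; lengths in m; the calibration is good to about 2 mm. A picture is of the moment at which its call begins: read the wrist's pose just before it. camera_info takes no time and is no camera call.
- order.job_done(): hands the job in; it is judged then, once.
The state is a dict: "time": time; "joint_pos": joint angles; "joint_vel": joint speeds; "joint_efforts": joint torques, N m; "tool_pos": TCP position; "tool_rot": TCP orientation; "contact_force": force on the tool from outside, world axes, zero at the start; "ft_torque": the same for the moment, N m; "gripper_width": opening from 0.0 (shut) to 1.0 (fully open); "grasp_force": force on a finger pad.
Only numpy, scipy, OpenCV 4.12 (cv2) and the standard library are available. Lean on these libraries where they do the work, as an engineer would, in place of code of your own. Each camera call takes 0.05 s, during which the arm holds its last target. There are 200 camera calls.

### The job

Two alike open steel carriers stand on the bench. Take by its black grip bar the one that holds the two green-and-cream paraffin blocks and, keeping it level so that the blocks stay in it, carry it over to the cold plate (low white unit with a dark steel top) and set it down gently in the middle, its bar along the plate's long sides, then let go. Leave the other carrier, with the steel moulds, where it stands.

Things in the scene. Friction and masses are not known exactly. Their poses are not given: they have to be found in the camera images.
- carrier_grip (a point): Centre of the black grip bar (mm: 120 x 12 wide x 16 tall) that bridges lengthwise the open steel tray (120 x 78, rim 19 high, 0.25 kg) holding the paraffin blocks. It lies 77 mm above the tray's underside, over its middle; clear below down to the blocks (tops 16 above the underside). End straps carry it. x along the bar, y across it (pinch here), z up.
- spare_carrier_grip (a point): The same point on the other carrier, alike in every way but holding two steel base moulds; to be left alone.
- plate_top (a point): Centre of the top face of the cold plate, a fixed low white unit with a dark steel top, 220 x 150 mm and 30 mm high (this point is 30 mm above the bench). x along its 220 mm sides, away from its control front, z up. Nothing stands on it.
- block_1_mid (a point): Centre of one paraffin block (green cassette with cream wax, 28 x 41 x 13 mm, about 16 g) lying loose in the carrier.
- block_2_mid (a point): Centre of the other paraffin block, alike, lying loose in the same carrier.
Things that resemble listed ones, but are neither listed nor needed, are in the scene too. Leave any yellow look-alike of the part that bears carrier_grip alone.

How it is judged:
By the outcome, as a careful person would: the job done as asked, in the order asked, and still so for the second after the job is handed in, with the robot touching nothing.
It also fails if it takes over 40 s, if anything falls off the work surface, if the arm or the gripper's body presses on something with over 40 N, if the wrist force passes 120 N, or if a joint passes its speed limit or range.

## Working session

There is one attempt and no reset: what is moved stays moved. The work goes in short steps, Python scripts to look and compute and a tool call to move; the robot and the scene stay as the last step left them, time stands still between calls to the robot, and variables do not carry over. Pictures are saved under pics/ and viewed, at most 10 in all, crops included, and the job is handed in when it is done.

Besides the shell and the picture viewer there is one more tool, called by a JSON object that holds its "api" and its "payload", one argument or row to a line. play_rows: Moves the arm, as the interface text tells. Its arguments: {"type":"object","properties":{"steps":{"type":"array"},"claw":{"type":"number"}},"required":["steps"]}

```bash
mkdir -p pics; cat > h.py <<'E'
import numpy as np, cv2
from plant import manip, vision, order
from scipy.spatial.transform import Rotation as R
def rot(q): return R.from_quat([q[1],q[2],q[3],q[0]]).as_matrix()
def cam(name, st=None):
    i=vision.camera_info(name); K=np.array(i["K"]); k1=i["k1"]
    if "T_tool_cam" in i:
        st=st or manip.state(); T=np.eye(4); T[:3,:3]=rot(st["tool_rot"]); T[:3,3]=st["tool_pos"]
        T=T@np.array(i["T_tool_cam"]); return K,k1,T[:3,:3],T[:3,3]
    return K,k1,rot(i["orientation"]),np.array(i["eye"])
def rays(c,px):
    K,k1,Rm,e=c
    p=np.asarray(px,float).reshape(-1,1,2)
    s=cv2.undistortPoints(p,K,np.array([k1,0,0,0.])).reshape(-1,2)
    return np.c_[s,np.ones(len(s))]@Rm.T, e
def onplane(c,px,z):
    d,e=rays(c,px); return e+d*((z-e[2])/d[:,2])[:,None]
def cloud(c,depth):
    v,u=np.mgrid[:384,:512]; d,e=rays(c,np.c_[u.ravel(),v.ravel()])
    return (e+d*depth.reshape(-1,1)).reshape(384,512,3)
E
python3 - <<'E'
from h import *
for n in ["top","side","wrist"]:
    st=manip.state(); c=cam(n,st); p,d=vision.grab_frame(n)
    np.savez(f"{n}0.npz",p=p,d=d,K=c[0],k1=c[1],R=c[2],e=c[3]); print(n,c[3],c[2][:,2],c[0][0,0])
    cv2.imwrite(f"pics/{n}0.png",p)
a=np.vstack([cv2.imread("pics/top0.png"),]) 
E
```

```text
top [ 0.24798344 -0.03569865  1.57150259] [ 0.20281666  0.02194136 -0.97897088] 460.1068691137939
side [0.57270199 0.89084219 0.95403808] [-0.02409639 -0.72714944 -0.68605616] 461.23222169871826
wrist [0.17315187 0.60493401 0.3721183 ] [ 0.27393132 -0.119296   -0.9543218 ] 284.299457200512
```

View pics/top0.png

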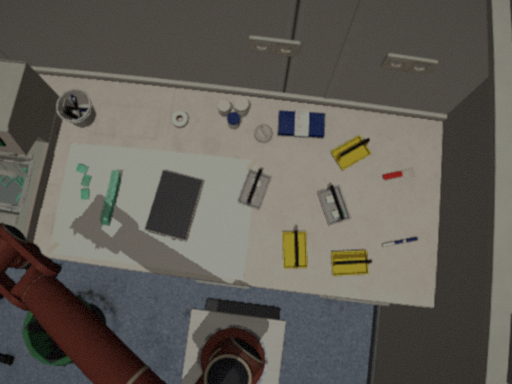

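View pics/side0.png

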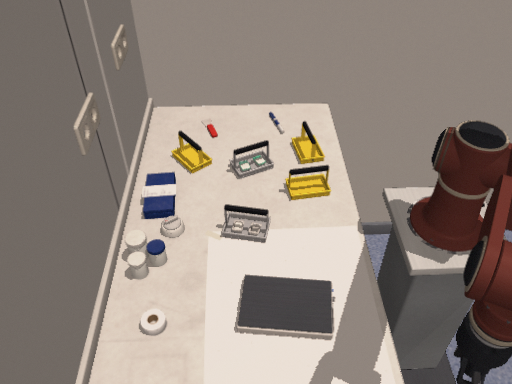

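The top view shows steel carriers at about (255,187) and (333,203), and the plate at (175,205). The side view shows them at (246,223) and (251,160). I'll zoom in to tell their contents apart, and compute depth clouds.

```bash
python3 - <<'E'
from h import *
def L(n):
    z=np.load(n+"0.npz"); return z["p"],z["d"],(z["K"],float(z["k1"]),z["R"],z["e"])
t,td,tc=L("top"); s,sd,sc=L("side")
z=lambda im,u,v,w,h,f: cv2.resize(im[v:v+h,u:u+w],None,fx=f,fy=f,interpolation=cv2.INTER_CUBIC)
a=np.hstack([z(t,225,155,65,65,6),z(t,300,170,65,65,6)]); b=np.hstack([z(s,213,195,65,32*2-15,6),z(s,219,135,65,49,6)])
cv2.imwrite("pics/z1.png",np.vstack([a,b])[:, :780])
for n,p,d,c in (("top",t,td,tc),("side",s,sd,sc)):
    P=cloud(c,d); ok=d>0
    blk=(p.max(2)<60)&ok
    for nm,zr,xr,yr in (("bars",(.05,.13),(.3,.95),(-.8,.3)),("plate",(.015,.045),(.3,.95),(-.2,.8))):
        m=blk.copy()
        for k,r in enumerate((xr,yr,zr)): m&=(P[...,k]>r[0])&(P[...,k]<r[1])
        nc,lab,stt,cen=cv2.connectedComponentsWithStats(m.astype(np.uint8))
        for i in range(1,nc):
            if stt[i,4]>20:
                q=P[lab==i]; (cx,cy),(w,h),a=cv2.minAreaRect((q[:,:2]*1000).astype(np.float32))
                print(n,nm,cen[i].round(),stt[i,4],"med",np.median(q,0).round(4),"rect",round(cx),round(cy),round(w),round(h),round(a,1))
E
```

```text
top bars [284.  86.] 26 med [ 0.9435 -0.0579  0.0918] rect 944 -58 9 4 84.6
top bars [450. 203.] 1579 med [ 0.6002 -0.6583  0.0927] rect 621 -658 10 640 89.9
top bars [355. 147.] 94 med [ 0.7584 -0.322   0.085 ] rect 754 -317 12 112 36.0
top bars [254. 186.] 97 med [0.5749 0.0035 0.0845] rect 580 3 9 117 77.7
top bars [337. 202.] 116 med [ 0.5557 -0.2753  0.0845] rect 558 -275 118 11 24.0
top bars [296. 248.] 92 med [ 0.3902 -0.1586  0.0846] rect 390 -157 117 10 8.5
top bars [353. 262.] 85 med [ 0.3681 -0.3419  0.0835] rect 368 -346 7 114 9.3
top plate [286. 134.] 32 med [ 0.7901 -0.0824  0.0262] rect 790 -83 5 54 2.6
top plate [ 45. 182.] 91 med [0.5149 0.7326 0.0387] rect 505 734 9 176 88.8
top plate [173. 204.] 2365 med [0.4889 0.2684 0.0304] rect 491 268 140 208 82.8
top plate [ 36. 219.] 21 med [0.3752 0.7375 0.0382] rect 374 737 5 46 88.6
side bars [308. 132.] 87 med [ 0.3686 -0.3455  0.0863] rect 367 -348 11 121 9.2
side bars [189. 141.] 106 med [ 0.7532 -0.3141  0.0855] rect 753 -317 11 115 36.7
side bars [251. 147.] 140 med [ 0.5564 -0.2727  0.083 ] rect 556 -274 120 11 25.4
side bars [309. 170.] 168 med [ 0.3879 -0.156   0.0834] rect 388 -156 114 14 7.9
side bars [246. 210.] 222 med [0.5767 0.0054 0.0838] rect 577 4 12 116 78.1
```

View pics/z1.png

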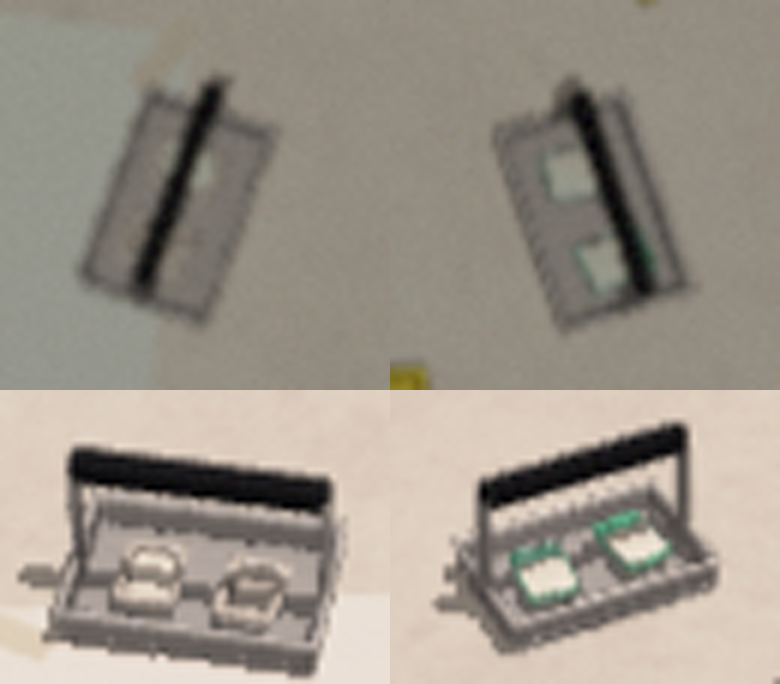

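The right-hand carrier, at top (337,202), holds the green and cream blocks. The left one holds the moulds. Next I measure the plate's edges and target angles, and work out the moves.

```bash
python3 - <<'E'
from h import *
for n,seed in (("top",(173,204)),("side",(287,305))):
    z=np.load(n+"0.npz"); p=z["p"]; c=(z["K"],float(z["k1"]),z["R"],z["e"])
    m=(p.max(2)<80).astype(np.uint8); m=cv2.morphologyEx(m,cv2.MORPH_OPEN,np.ones((3,3)))
    _,lab,stt,_=cv2.connectedComponentsWithStats(m); l=lab[seed[1],seed[0]]; print(n,l,stt[l],p[seed[1],seed[0]])
    cn=max(cv2.findContours((lab==l).astype(np.uint8),0,1)[0],key=cv2.contourArea)
    q=onplane(c,cn.reshape(-1,2),0.03)[:,:2]*1000
    print(cv2.minAreaRect(q.astype(np.float32)))
    ap=cv2.approxPolyDP(cn,6,True).reshape(-1,2); print(ap.tolist(),onplane(c,ap,.03)[:,:2].round(3).tolist())
s=manip.state(); Rm=rot(s["tool_rot"]); print(Rm.round(3),s["tool_pos"],s["joint_pos"])
E
```

```text
top 109 [ 146  171   56   68 2516] [47 45 50]
((490.49786376953125, 267.8356628417969), (141.85838317871094, 213.36705017089844), 82.32469940185547)
[[163, 171], [146, 228], [185, 238], [201, 180]] [[0.601, 0.324], [0.397, 0.349], [0.381, 0.212], [0.586, 0.188]]
side 13 [ 238  276   94   57 4515] [70 67 70]
((488.60760498046875, 268.5981750488281), (142.015625, 211.9360809326172), 82.67164611816406)
[[245, 277], [238, 324], [331, 332], [329, 282]] [[0.583, 0.189], [0.601, 0.322], [0.393, 0.351], [0.377, 0.213]]
[[-0.92   0.392 -0.001]
 [ 0.392  0.92  -0.001]
 [ 0.    -0.002 -1.   ]] [0.24474495 0.57455511 0.23034463] [ 1.04900502e+00  5.32191754e-02  1.61396548e+00  5.54691307e-06
  1.47603207e+00 -1.18971491e-01]
```

{"api": "play_rows", "payload": {
  "steps": [
    [[-310,-330,0,0,0,-47.7],[-310,-330,0,0,0,-47.7],[-310,-330,0,0,0,-47.7],[-310,-330,0,0,0,-47.7],[-310,-330,0,0,0,-47.7],[-310,-330,0,0,0,-47.7],[-310,-330,0,0,0,-47.7],[-310,-330,0,0,0,-47.7],[-310,-330,0,0,0,-47.7],[-310,-330,0,0,0,-47.7],[-310,-330,0,0,0,-47.7],[-310,-330,0,0,0,-47.7]]
  ],
  "claw": 1
}}

```text
time: 1.15
tool_pos: [0.4019, 0.1455, 0.2312]
tool_rot: [0.0, -0.211, 0.978, -0.001]
contact_force: [-0.1, 1.0, -0.3]
gripper_width: 1.0
grasp_force: 0.0
```

{"api": "play_rows", "payload": {
  "steps": [
    [[35,-448,75,0,0,0],[35,-448,75,0,0,0],[35,-448,75,0,0,0],[35,-448,75,0,0,0],[35,-448,75,0,0,0],[35,-448,75,0,0,0],[35,-448,75,0,0,0],[35,-448,75,0,0,0],[35,-448,75,0,0,0],[35,-448,75,0,0,0],[35,-448,75,0,0,0],[35,-448,75,0,0,0]]
  ]
}}

```text
time: 2.15
tool_pos: [0.5557, -0.2774, 0.1534]
tool_rot: [-0.001, -0.211, 0.978, 0.0]
contact_force: [-0.6, -0.0, 0.8]
gripper_width: 0.997
grasp_force: 0.0
```

```bash
python3 - <<'E'
from h import *
st=manip.state(); c=cam("wrist",st); p,d=vision.grab_frame("wrist"); cv2.imwrite("pics/w1.png",p)
Rm=rot(st["tool_rot"]); tp=np.array(st["tool_pos"]); print(tp,Rm.round(3))
P=cloud(c,d); m=(p.max(2)<60)&(d>0)&(P[...,2]>.06)&(P[...,2]<.1)&(np.hypot(P[...,0]-.557,P[...,1]+.274)<.09)
m=cv2.morphologyEx(m.astype(np.uint8),cv2.MORPH_OPEN,np.ones((3,3)))
nc,lab,s,cen=cv2.connectedComponentsWithStats(m); i=1+np.argmax(s[1:,4]); q=P[lab==i]
top=q[q[:,2]>np.percentile(q[:,2],40)]
print(s[i],cen[i],np.percentile(q[:,2],[5,50,95]),cv2.minAreaRect((q[:,:2]*1000).astype(np.float32)),cv2.minAreaRect((top[:,:2]*1000).astype(np.float32)))
E
```

```text
[ 0.55568215 -0.27736561  0.15338048] [[-0.911 -0.412 -0.003]
 [-0.412  0.911 -0.   ]
 [ 0.003  0.001 -1.   ]]
[ 251  126   15  143 2068] [258.18230174 195.99323017] [0.0819049  0.08390052 0.08505479] ((554.9255981445312, -277.6322021484375), (119.08956909179688, 12.537431716918945), 23.679359436035156) ((554.9247436523438, -277.71160888671875), (116.66682434082031, 10.714401245117188), 24.412572860717773)
```

View pics/w1.png

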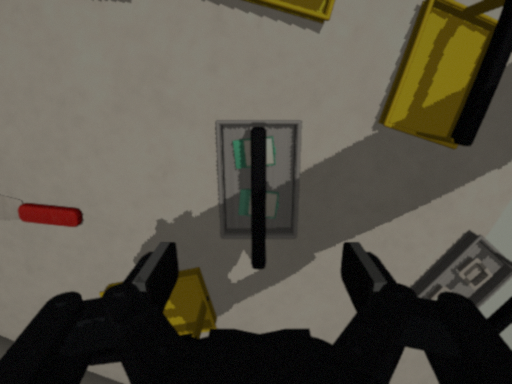

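The wrist view shows the bar at columns 251–266, rows 126–268, centred between the open fingers, with the green blocks under it. It measures at (0.555, -0.277) with its top at 0.085, which agrees with the top and side views. I'll descend 95 mm and close.

{"api": "play_rows", "payload": {
  "steps": [
    [[0,0,15,0,0,0],[0,0,35,0,0,0],[0,0,55,0,0,0],[0,0,73,0,0,0],[0,0,86,0,0,0],[0,0,93,0,0,0],[0,0,95,0,0,0],[0,0,95,0,0,0]]
  ]
}}

```text
time: 2.87
tool_pos: [0.5556, -0.2716, 0.0613]
tool_rot: [-0.0, -0.213, 0.977, 0.0]
contact_force: [0.3, 0.3, -0.1]
gripper_width: 1.002
grasp_force: 0.0
```

{"api": "play_rows", "payload": {
  "steps": [
    [[0,0,0,0,0,0],[0,0,0,0,0,0],[0,0,0,0,0,0],[0,0,0,0,0,0],[0,0,0,0,0,0],[0,0,0,0,0,0],[0,0,0,0,0,0],[0,0,0,0,0,0],[0,0,0,0,0,0],[0,0,0,0,0,0],[0,0,0,0,0,0],[0,0,0,0,0,0]]
  ],
  "claw": -1
}}

```text
time: 3.87
tool_pos: [0.5554, -0.2718, 0.0609]
tool_rot: [-0.0, -0.213, 0.977, 0.0]
contact_force: [1.2, 0.9, -3.5]
gripper_width: 0.131
grasp_force: 60.6
```

{"api": "play_rows", "payload": {
  "steps": [
    [[0,0,-2,0,0,0],[0,0,-6,0,0,0],[0,0,-13,0,0,0],[0,0,-23,0,0,0],[0,0,-36,0,0,0],[0,0,-50,0,0,0],[0,0,-64,0,0,0],[0,0,-78,0,0,0],[0,0,-92,0,0,0],[0,0,-104,0,0,0],[0,0,-114,0,0,0],[0,0,-120,0,0,0]]
  ]
}}

```text
time: 4.87
tool_pos: [0.5562, -0.2724, 0.1835]
tool_rot: [0.001, -0.213, 0.977, -0.001]
contact_force: [0.9, 0.1, -1.1]
gripper_width: 0.124
grasp_force: 60.6
```

{"api": "play_rows", "payload": {
  "steps": [
    [[0,0,-3,0,0,0],[0,0,-5,0,0,0],[0,0,-5,0,0,0],[0,0,-5,0,0,0]]
  ]
}}

```text
time: 5.2
tool_pos: [0.5553, -0.2717, 0.1854]
tool_rot: [-0.001, -0.213, 0.977, 0.001]
contact_force: [0.9, 0.2, -2.0]
gripper_width: 0.126
grasp_force: 60.6
```

```bash
python3 - <<'E'
from h import *
s=manip.state(); Rm=rot(s["tool_rot"]); tp=np.array(s["tool_pos"]); print(tp,Rm.round(3),s["contact_force"],s["ft_torque"],s["gripper_width"],s["grasp_force"])
yaw=np.degrees(np.arctan2(Rm[1,0],Rm[0,0]));print("yaw",yaw%360,"turn about tool z",(yaw%360)-172.5)
print(Rm.T@(np.array([.490,.268,tp[2]])-tp)*1000)
p,d=vision.grab_frame("wrist"); q,_=vision.grab_frame("side"); cv2.imwrite("pics/w2.png",np.hstack([cv2.resize(p,(400,300)),cv2.resize(q[60:300,130:450],(400,300))]))
E
```

```text
[ 0.55525543 -0.27173789  0.18537425] [[-0.909 -0.417 -0.001]
 [-0.417  0.909  0.001]
 [ 0.001  0.001 -1.   ]] [ 0.88172516  0.24767591 -1.99653075] [ 0.02264995 -0.016122   -0.04021616] 0.12608632138096518 60.56993007659912
yaw 204.6210185496133 turn about tool z 32.1210185496133
[-165.53984743  517.85279533    0.55394189]
```

View pics/w2.png

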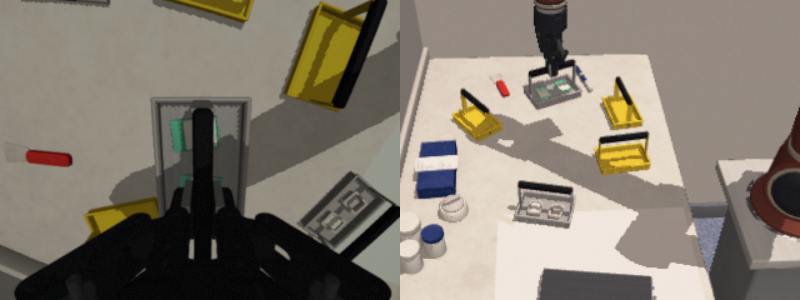

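The wrist and side views show the carrier lifted level, the blocks inside it, and the spare carrier untouched. I'll carry it over smoothly.

{"api": "play_rows", "payload": {
  "steps": [
    [[-1,2,0,0,0,0],[-2,6,0,0,0,0],[-4,12,0,0,0,0],[-6,20,0,0,0,0],[-10,30,0,0,0,0],[-13,42,0,0,0,0],[-18,56,0,0,0,0],[-22,70,0,0,0,0],[-27,86,0,0,0,0],[-33,103,0,0,0,0],[-38,120,0,0,0,0],[-44,137,0,0,0,0]]
  ]
}}

```text
time: 6.3
tool_pos: [0.5381, -0.127, 0.1864]
tool_rot: [0.0, -0.213, 0.977, 0.0]
contact_force: [0.3, 0.4, -1.3]
gripper_width: 0.13
grasp_force: 60.6
```

{"api": "play_rows", "payload": {
  "steps": [
    [[-5,17,0,0,0,0],[-11,34,0,0,0,0],[-16,51,0,0,0,0],[-22,68,0,0,0,0],[-27,85,0,0,0,0],[-33,102,0,0,0,0],[-38,119,0,0,0,0],[-43,136,0,0,0,0],[-49,153,0,0,0,0],[-54,170,0,0,0,0],[-60,187,0,0,0,0],[-65,204,0,0,0,0]]
  ]
}}

```text
time: 7.3
tool_pos: [0.5118, 0.0854, 0.1864]
tool_rot: [0.0, -0.214, 0.977, 0.0]
contact_force: [0.2, -0.9, -2.1]
gripper_width: 0.129
grasp_force: 60.6
```

{"api": "play_rows", "payload": {
  "steps": [
    [[-5,17,0,0,0,0],[-11,34,0,0,0,0],[-16,51,0,0,0,0],[-22,68,0,0,0,0],[-27,85,0,0,0,0],[-33,102,0,0,0,0],[-38,118,0,0,0,0],[-42,133,0,0,0,0],[-47,146,0,0,0,0],[-50,156,0,0,0,0],[-52,164,0,0,0,0],[-54,170,0,0,0,0]]
  ]
}}

```text
time: 8.3
tool_pos: [0.4902, 0.2615, 0.1863]
tool_rot: [-0.0, -0.214, 0.977, -0.0]
contact_force: [0.5, 0.4, -3.4]
gripper_width: 0.124
grasp_force: 60.6
```

{"api": "play_rows", "payload": {
  "steps": [
    [[-2,4,0,0,0,0.5],[-2,6,0,0,0,2],[-2,7,0,0,0,5],[-2,7,0,0,0,9],[-2,7,0,0,0,13],[-2,7,0,0,0,17],[-2,7,0,0,0,21],[-2,7,0,0,0,25],[-2,7,0,0,0,28],[-2,7,0,0,0,30.5],[-2,7,0,0,0,32],[-2,7,0,0,0,32]]
  ]
}}

```text
time: 9.3
tool_pos: [0.49, 0.2673, 0.1863]
tool_rot: [0.0, 0.065, 0.998, -0.0]
contact_force: [0.7, -0.1, -2.4]
gripper_width: 0.129
grasp_force: 60.6
```

{"api": "play_rows", "payload": {
  "steps": [
    [[0,0,0,0,0,0],[0,0,0,0,0,0]]
  ]
}}

```text
time: 9.47
tool_pos: [0.4899, 0.2675, 0.1863]
tool_rot: [0.0, 0.064, 0.998, -0.0]
contact_force: [0.3, 0.7, -1.9]
gripper_width: 0.128
grasp_force: 60.6
```

```bash
python3 - <<'E'
from h import *
s=manip.state(); Rm=rot(s["tool_rot"]); tp=np.array(s["tool_pos"]); print(s["time"],tp,Rm.round(3),s["contact_force"],s["gripper_width"],s["grasp_force"])
out=[]
for n,f in (("top",lambda q:q[120:300,80:320]),("side",lambda q:q[150:384,150:462])):
    c=cam(n); p,d=vision.grab_frame(n); out.append(cv2.resize(f(p),(400,300)))
    P=cloud(c,d); ok=d>0
    hz=ok&(p.max(2)<65)&(P[...,2]>.17)&(P[...,2]<.225)&(np.hypot(P[...,0]-.49,P[...,1]-.268)<.075)
    q=P[hz]; print(n,len(q),np.median(q,0),cv2.minAreaRect((q[:,:2]*1000).astype(np.float32)))
cv2.imwrite("pics/c3.png",np.hstack(out))
E
```

```text
9.4667 [0.4898834  0.26748619 0.18628748] [[-0.992  0.128 -0.   ]
 [ 0.128  0.992 -0.   ]
 [-0.    -0.    -1.   ]] [ 0.27744972  0.73829117 -1.88853207] 0.12809842979805605 60.574761629104614
top 29 [0.47070931 0.2688995  0.20981418] ((504.19512939453125, 265.2463073730469), (10.360682487487793, 89.5195541381836), 81.44586944580078)
side 329 [0.49105989 0.2719067  0.21051255] ((489.38262939453125, 276.194091796875), (25.197553634643555, 116.98756408691406), 83.23861694335938)
```

View pics/c3.png

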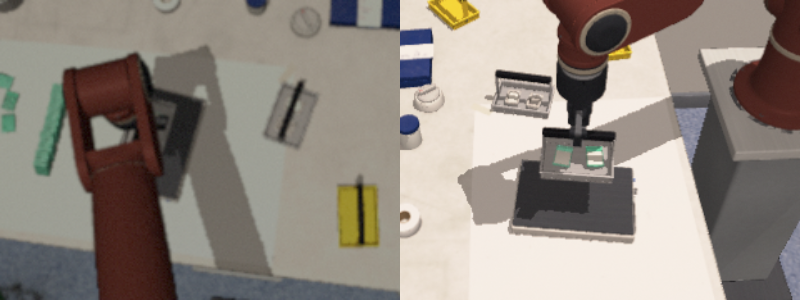

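The carrier hangs level over the plate with both blocks inside. The side view puts the bar at x≈0.489 and -7°, in line with the plate. I'll lower it, with a slow final stretch.

{"api": "play_rows", "payload": {
  "steps": [
    [[0,0,3,0,0,0],[0,0,9,0,0,0],[0,0,18,0,0,0],[0,0,29,0,0,0],[0,0,41,0,0,0],[0,0,53,0,0,0],[0,0,64,0,0,0],[0,0,73,0,0,0],[0,0,80,0,0,0],[0,0,85,0,0,0],[0,0,88,0,0,0],[0,0,90,0,0,0]]
  ]
}}

```text
time: 10.57
tool_pos: [0.49, 0.2677, 0.0961]
tool_rot: [0.0, 0.064, 0.998, 0.0]
contact_force: [-0.6, 0.7, -2.7]
gripper_width: 0.127
grasp_force: 60.6
```

{"api": "play_rows", "payload": {
  "steps": [
    [[0,0,1,0,0,0],[0,0,2,0,0,0],[0,0,2.5,0,0,0],[0,0,3,0,0,0],[0,0,3,0,0,0],[0,0,3,0,0,0]]
  ]
}}

```text
time: 11.07
tool_pos: [0.4899, 0.2677, 0.0935]
tool_rot: [0.0, 0.064, 0.998, 0.0]
contact_force: [0.1, -0.3, -2.1]
gripper_width: 0.127
grasp_force: 60.6
```

{"api": "play_rows", "payload": {
  "steps": [
    [[0,0,0.5,0,0,0],[0,0,1,0,0,0],[0,0,1.5,0,0,0],[0,0,1.5,0,0,0],[0,0,1.5,0,0,0]]
  ]
}}

```text
time: 11.48
tool_pos: [0.4898, 0.2676, 0.0917]
tool_rot: [-0.0, 0.064, 0.998, -0.0]
contact_force: [0.3, 0.2, -3.4]
gripper_width: 0.129
grasp_force: 60.6
```

{"api": "play_rows", "payload": {
  "steps": [
    [[0,0,0.3,0,0,0],[0,0,0.6,0,0,0],[0,0,0.8,0,0,0],[0,0,0.8,0,0,0]]
  ]
}}

```text
time: 11.82
tool_pos: [0.4898, 0.2676, 0.0909]
tool_rot: [-0.0, 0.064, 0.998, -0.0]
contact_force: [-0.7, -0.1, -2.4]
gripper_width: 0.128
grasp_force: 60.6
```

{"api": "play_rows", "payload": {
  "steps": [
    [[0,0,0.3,0,0,0],[0,0,0.6,0,0,0],[0,0,0.6,0,0,0],[0,0,0.6,0,0,0]]
  ]
}}

```text
time: 12.15
tool_pos: [0.4899, 0.2676, 0.0907]
tool_rot: [0.0, 0.064, 0.998, -0.0]
contact_force: [-1.9, -1.1, 0.4]
gripper_width: 0.124
grasp_force: 60.9
```

{"api": "play_rows", "payload": {
  "steps": [
    [[0,0,0.3,0,0,0],[0,0,0.6,0,0,0],[0,0,0.6,0,0,0],[0,0,0.6,0,0,0]]
  ]
}}

```text
time: 12.48
tool_pos: [0.49, 0.2676, 0.0907]
tool_rot: [0.0, 0.064, 0.998, -0.0]
contact_force: [-3.9, -2.9, 5.4]
gripper_width: 0.128
grasp_force: 61.6
```

The carrier has touched down at about 5 N. I'll release and retreat straight up.

{"api": "play_rows", "payload": {
  "steps": [
    [[0,0,0,0,0,0],[0,0,0,0,0,0],[0,0,0,0,0,0],[0,0,0,0,0,0],[0,0,0,0,0,0],[0,0,0,0,0,0],[0,0,0,0,0,0],[0,0,0,0,0,0],[0,0,0,0,0,0],[0,0,0,0,0,0]]
  ],
  "claw": 1
}}

```text
time: 13.32
tool_pos: [0.4898, 0.2677, 0.0898]
tool_rot: [0.0, 0.064, 0.998, -0.0]
contact_force: [0.3, 0.1, -0.8]
gripper_width: 1.002
grasp_force: 0.0
```

{"api": "play_rows", "payload": {
  "steps": [
    [[0,0,-3,0,0,0],[0,0,-9,0,0,0],[0,0,-18,0,0,0],[0,0,-30,0,0,0],[0,0,-45,0,0,0],[0,0,-62,0,0,0],[0,0,-80,0,0,0],[0,0,-98,0,0,0],[0,0,-112,0,0,0],[0,0,-122,0,0,0],[0,0,-130,0,0,0],[0,0,-130,0,0,0]]
  ]
}}

```text
time: 14.32
tool_pos: [0.4907, 0.268, 0.2222]
tool_rot: [0.002, 0.064, 0.998, 0.001]
contact_force: [0.3, 0.2, 0.1]
gripper_width: 0.999
grasp_force: 0.0
```

```bash
python3 - <<'E'
from h import *
s=manip.state(); print(s["time"],s["tool_pos"],s["contact_force"],s["gripper_width"])
out=[]
for n,f in (("wrist",lambda q:q),("side",lambda q:q[180:372,170:426])):
    c=cam(n); p,d=vision.grab_frame(n); out.append(cv2.resize(f(p),(400,300)))
    P=cloud(c,d)
    hz=(d>0)&(p.max(2)<70)&(P[...,2]>.095)&(P[...,2]<.125)&(np.hypot(P[...,0]-.49,P[...,1]-.268)<.085)
    q=P[hz]; print(n,len(q),np.median(q,0),cv2.minAreaRect((q[:,:2]*1000).astype(np.float32)))
cv2.imwrite("pics/c4.png",np.hstack(out))
E
```

```text
14.3167 [0.49073053 0.26799292 0.22220466] [0.33763354 0.18630658 0.08472302] 0.9988415969065259
wrist 1551 [0.48104773 0.26716768 0.1139058 ] ((486.55322265625, 267.06536865234375), (13.545565605163574, 118.89615631103516), 82.43926239013672)
side 386 [0.48845711 0.26893454 0.11521394] ((487.52947998046875, 266.9176025390625), (17.126659393310547, 119.4090805053711), 81.3715591430664)
```

View pics/c4.png

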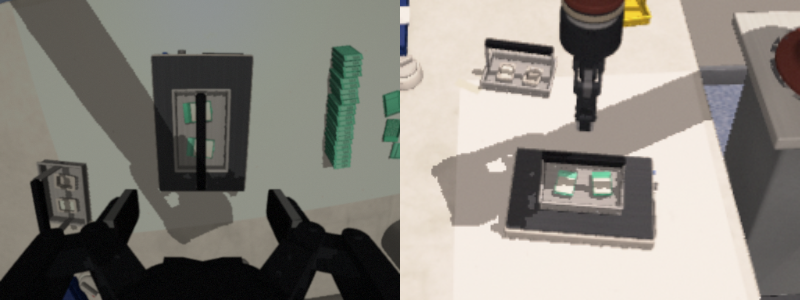

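The carrier sits in the middle of the plate: bar at (0.487, 0.267) against the plate centre at (0.490, 0.268), at -8° and top height 0.115. Both blocks are inside and the gripper is clear.

```bash
python3 -c "
from plant import order; print(order.job_done())"
```

```text
the job is handed in; nothing more can be done
None
```

The carrier with the two paraffin blocks is set down about 3 mm from the centre of the cold plate, its bar along the long sides and both blocks still in it; the spare carrier was left alone and the job is handed in (about 14.4 s on the robot's clock).

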